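# Roll the marble in the green studio cup

### The job

The green cup on the studio table holds a marble for marble painting. Lift it and tilt it to about 40 degrees, hold it tilted for two seconds so that the marble rolls against the wall, then bring it level again and set it down upright, without dropping it, on the round cork pad. Keep the marble in the cup and leave the empty blue cup where it stands.

Things in the scene. Friction and masses are not known exactly. Their poses are not given: they have to be found in the camera images.
- green_cup_center (a point): Centre, half-way up, of the green plastic cup: a straight round open cup, 56 mm outer diameter, 80 mm tall, wall 3 mm, inner floor 5 mm above its underside, about 120 g, no handle. It starts standing upright on the bare table, so this point is 40 mm above the table. Its z axis runs from the foot to the mouth.
- marble_center (a point): Centre of the loose white marble, 24 mm in diameter, 18 g, that lies in the green cup.
- cork_top (a point): Centre of the upper face of the round brown cork pad, 120 mm in diameter, 6 mm thick, fixed flat on the table; its upper face is 6 mm above the table.
- blue_cup_center (a point): Centre, half-way up, of the blue cup: same shape and size as the green one, empty, standing upright on the table. A bystander.

How it is judged (in metres and radians):
On the way:
1. the green cup is off the table and tilted 28 to 52 degrees from upright for one second (angle between green_cup_center's own z axis and vertical between 0.489 and 0.908 rad and height (world z) of green_cup_center above 0.06 m), for 1 s.
At the end, for the whole second after the job is handed in: The green cup stands upright (within 10 degrees) and at rest on the cork pad (its whole foot on it: centre within 30 mm of the pad's centre), with the marble in it (horizontal distance between green_cup_center and cork_top below 0.03 m and height (world z) of green_cup_center between 0.04 and 0.052 m and angle between green_cup_center's own z axis and vertical below 0.175 rad and distance between marble_center and green_cup_center below 0.05 m and linear speed of green_cup below 0.03 m/s); the robot touches nothing.
It fails at once if the green cup is let go in the air, more than 20 mm above where it stands on the pad (height (world z) of green_cup_center above 0.066 m and contact force between green_cup and the fingers below 0.05 N).
It fails at once if the marble falls out of the green cup (distance between marble_center and green_cup_center above 0.065 m).
It fails at once if the green cup is tipped past 75 degrees (angle between green_cup_center's own z axis and vertical above 1.31 rad).
It fails at once if the blue cup is moved by more than 20 mm or knocked over (distance of blue_cup_center from where it was at the start of the episode above 0.02 m).
It also fails if it takes over 48 s, if anything falls off the work surface, if the arm or the gripper's body presses on something with over 40 N, if the wrist force passes 120 N, or if a joint passes its speed limit or range.

### The arm

A 6-joint arm with a two-finger parallel gripper is mounted at the origin on the work surface. World frame = base frame: x ahead of the robot, y to its left, z up, the work surface at z = 0. Lengths are in mm, angles in rad, forces in N, time in s.
With the tool pointing down it reaches from about 275 to 1000 mm from the base axis. Payload 8.4 kg.
Tool frame: the origin (TCP) lies at the very end of the fingers, on their centre line; the grasp point (between the pads) lies 19 mm behind it; z points along the fingers, y is the direction in which the jaws open and shut (so a half turn about z gives the same grasp; the last joint's range is limited). The gripper opens to 85 mm and grips with 20 to 120 N. Pads are 22 mm wide; open, the fingers measure 114 mm over their backs; the gripper's body (76 mm by 85 mm) begins 54 mm behind the grasp point. The pads swing forward as they close: fully open they stand 13 mm farther back than shut.
Start: joints at [1.194, 0.353, 1.633, -0, 1.155, -0.002], TCP at [228.803, 581.616, 231.281] pointing down, gripper open.
Joint ranges: [-2.63, 2.63], [-0.92, 2.1], [0.06, 2.66], [-1.3, 4.44], [0, 2.69], [-3.02, 3.02]. Speed limits (rad/s): [2.22, 2.22, 2.79, 3.14, 3.14, 3.14].

### API

Orientations are given as [roll, pitch, yaw] about the fixed x, y, z axes, in that order (R = Rz(yaw) Ry(pitch) Rx(roll)).
In Python, from rig import sense, grab_frame, get_calibration, sign_off, boxes_of, trace gives the robot as it stands.
- The arm moves only by the tool servo_tool, never from a script. Its argument "rows" is a list of rows, each a list of 3 entries, a list of its own where there are three numbers: the finger opening in mm, from 0 to 85.4, then the shift along the tool's x, y, z in mm, then the turn, a rotation vector about the tool's x, y, z in degrees. A call has 1 to 8 rows; each row shifts and turns the commanded pose from where the row before left it, along the tool's axes as they then stand; what a row does not reach is not made up. A row lasts 1/8 s, in which the tool goes at most 62.5 mm and 10.7 degrees, less where a joint would pass 70% of its speed; a pose out of reach is approached as far as the arm can. A call is refused whole if a number of a shift passes 62.5 or a number of a turn 10.7, either way. A call with a gripper value outside its range is refused whole. The fingers move at their own pace and stop on an object; "force" is the grip in N (left out, the last holds). Time passes only in rows, so rows that do not move let the fingers close. It gives the time, the measured TCP pose, the force and the opening at its end, in the units of the state.
- sense(): the state, without advancing time (a new reading comes with each control period).
- grab_frame(name): name is "scene" or "top" or "wrist"; returns the picture (400x640x3 uint8, blue, green, red); there is no depth.
- get_calibration(name): a dict with "intrinsics" (3x3 intrinsics, pixels), "world_to_cam" (4x4, takes a point from world to camera coordinates). Camera axes: x right, y down, z forward; pixel columns grow to the right and rows downward; lengths in mm; the calibration is good to about 2 mm. A picture is of the moment at which its call begins: read the wrist's pose just before it. get_calibration takes no time and is no camera call; for the wrist camera it gives the pose at the moment of the call.
- sign_off(): hands the job in, once; it reports no verdict.
Trained networks look in the newest picture that a camera, given by its name, has taken for a name from the list of things; names that differ only in an ending like _2 or _b are one class to them, and where a whole thing is asked for, a point or a joint stands for the part that bears it (a point fixed in the world has none). Each returns a list of dicts, best first, with "conf" (0 to 1); they miss things now and then, are a little off and sometimes report something else, mostly with a low value. They report only what shows in the picture. A call takes as long as a camera call.
- boxes_of(camera, thing): "centre" ([x, y, z] in mm, in the coordinates of the camera as it stood for that picture, good to about 4 mm: the middle of the surface that is visible of it).
- trace(camera, thing): "mask" (400x640 bool, what is visible of it).
The state is a dict: "clock": time; "qpos": joint angles; "qvel": joint speeds; "joint_efforts": joint torques, N m; "eef_pos": TCP position; "tcp_rot": TCP orientation; "contact_force": force on the tool from outside, world axes, zero at the start; "wrist_torque": the same for the moment, N m; "opening": opening from 0.0 (shut) to 1.0 (fully open).
Only numpy, scipy, OpenCV 4.12 (cv2) and the standard library are available. Lean on these libraries where they do the work, as an engineer would, in place of code of your own. Each camera call takes 0.05 s, during which the arm holds its last target. There are 200 camera calls.

## Working session

There is one attempt and no reset: what is moved stays moved. The work goes in short steps, Python scripts to look and compute and a tool call to move; the robot and the scene stay as the last step left them, time stands still between calls to the robot, and variables do not carry over. Pictures are saved under pics/ and viewed, about 8 in all and at most 12, crops included, and the job is handed in when it is done.

Besides the shell and the picture viewer there is one more tool, called after "Request:" as name(argument=value, ...), one argument or row to a line, values as JSON. servo_tool: Moves the arm, as the interface text tells. Its arguments: {"type":"object","properties":{"rows":{"type":"array","items":{"type":"array"}},"force":{"type":"number"}},"required":["rows"]}

```bash
mkdir -p pics
cat > h.py <<'E'
import numpy as np, cv2
from rig import *
def look(c,things,save=None):
    im=grab_frame(c); K=get_calibration(c); T=np.linalg.inv(np.array(K["world_to_cam"]))
    if save: cv2.imwrite("pics/"+save,im)
    for t in things:
        for d in boxes_of(c,t)[:2]:
            print(c,t,round(d["conf"],2),(T@np.r_[d["centre"],1])[:3].round(1))
E
python3 - <<'E'
from h import *
N=["green_cup_center","marble_center","cork_top","blue_cup_center"]
for c in("top","scene"): look(c,N,c+"0.png")
s=sense();print(s["clock"],s["eef_pos"],s["tcp_rot"],s["contact_force"])
cv2.imwrite("pics/a.png",cv2.vconcat([cv2.imread("pics/top0.png"),cv2.imread("pics/scene0.png")])[:, :])
i=cv2.imread("pics/a.png");cv2.imwrite("pics/a.png",cv2.resize(i,None,fx=.75,fy=.75))
E
```

```text
top green_cup_center 0.73 [519.8  15.9  29.7]
top marble_center 0.64 [505.9  17.7  28.1]
top cork_top 0.65 [ 483.1 -240.7    2.8]
top blue_cup_center 0.95 [511.7 183.8  39.2]
top blue_cup_center 0.49 [509.7  18.2  30.6]
scene green_cup_center 0.57 [529.2  21.5  45.8]
scene cork_top 0.77 [ 492.6 -239.7    5.4]
scene blue_cup_center 0.71 [531.3 184.5  51.1]
0.5 [228.8254993  581.57215345 231.26200375] [-3.14152846e+00  3.35233355e-05  2.76677702e+00] [-0.5364786   1.05841643 -0.14832583]
```

View pics/a.png

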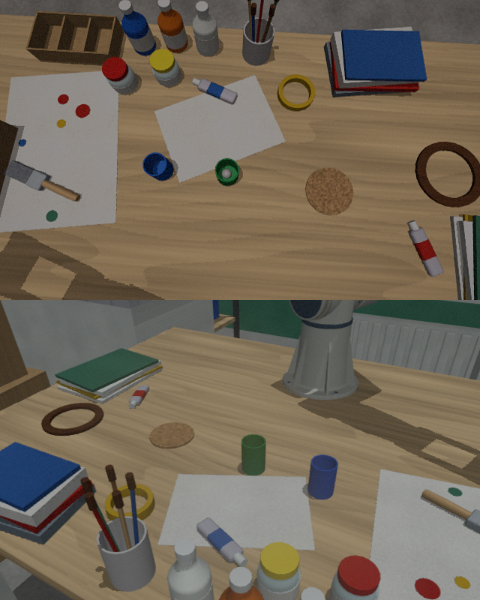

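The top view shows the green cup with the marble at about (303,229) full-resolution pixels, the blue cup at (211,222) and the cork at (439,254). The path between cup and pad is clear. I'll refine the positions by fitting silhouettes.

```bash
cat >> h.py <<'E'
from scipy.optimize import minimize
from scipy.spatial.transform import Rotation as R
def fit(c,thing,r,z0,z1,x0):
    m=trace(c,thing)[0]["mask"].astype(np.uint8)
    k=np.ones((5,5),np.uint8); m=cv2.morphologyEx(m,cv2.MORPH_CLOSE,k)
    cn=max(cv2.findContours(m,0,2)[0],key=cv2.contourArea)
    K=get_calibration(c);W=np.array(K["world_to_cam"]);I=np.array(K["intrinsics"])
    h=cv2.convexHull(cn); A=np.zeros(m.shape,np.uint8); cv2.fillConvexPoly(A,h,1)
    A=cv2.GaussianBlur(A.astype(np.float32),(0,0),1.0)
    a=np.linspace(0,2*np.pi,60)
    def cost(p):
        P=np.vstack([np.c_[p[0]+r*np.cos(a),p[1]+r*np.sin(a),0*a+z,0*a+1] for z in(z0,z1)])
        q=(W@P.T)[:3]; q=(I@q); q=(q[:2]/q[2]).T
        B=np.zeros(m.shape,np.uint8); cv2.fillConvexPoly(B,np.round(cv2.convexHull(q.astype(np.float32))*16).astype(np.int32),1,shift=4)
        return float(abs(cv2.GaussianBlur(B.astype(np.float32),(0,0),1.0)-A).sum())/A.sum()
    o=minimize(cost,x0,method="Nelder-Mead",options=dict(initial_simplex=np.array(x0)+[[0,0],[12,0],[0,12]]))
    print(c,thing,o.x.round(1),round(o.fun,3)); return o.x
def rel(pos,yaw=None,Rt=None):
    "remaining shift in tool axes (mm), turn (deg rotvec)"
    s=sense(); Rm=R.from_euler("xyz",s["tcp_rot"]); 
    Rt=Rt or R.from_euler("xyz",[np.pi,0,yaw])
    print("t",round(s["clock"],2),"pos",np.round(s["eef_pos"],1),"rpy",np.round(np.degrees(s["tcp_rot"]),1),"op",round(s["opening"],3),"F",np.round(s["contact_force"],1))
    print("shift tool",Rm.inv().apply(np.array(pos)-s["eef_pos"]).round(1),"turn",np.degrees((Rm.inv()*Rt).as_rotvec()).round(1))
E
python3 - <<'E'
from h import *
for c in("top","scene"):
    grab_frame(c)
    fit(c,"green_cup_center",28,0,80,[515,18]);fit(c,"cork_top",60,0,6,[485,-240]);fit(c,"blue_cup_center",28,0,80,[515,185])
rel([515,18,231],np.pi/2)
E
```

```text
top green_cup_center [509.4  14.7] 0.039
top cork_top [ 488.5 -243.9] 0.049
top blue_cup_center [511.  182.2] 0.026
scene green_cup_center [510.6  16. ] 0.033
scene cork_top [ 486.6 -244.8] 0.049
scene blue_cup_center [511.2 182.4] 0.053
t 0.9 pos [228.8 581.6 231.3] rpy [180.   -0.  158.5] op 0.997 F [0.2 0.2 0.4]
shift tool [-4.727e+02 -4.197e+02  3.000e-01] turn [ 0.  -0.  68.5]
```

Request:
servo_tool(
  rows=[
    [85, [-37, -33, 0], [0, 0, 8.5]],
    [85, [-42, -27, 0], [0, 0, 8.5]],
    [85, [-45, -21, 0], [0, 0, 8.5]],
    [85, [-48, -14, 0], [0, 0, 8.5]],
    [85, [-50, -6, 0], [0, 0, 8.5]],
    [85, [-50, 1, 0], [0, 0, 8.5]],
    [85, [-49, 8, 0], [0, 0, 8.5]],
    [85, [-48, 15, 0], [0, 0, 8.5]],
  ],
  force=40,
)

```text
clock: 1.9
eef_pos: [410.3, 224.1, 231.6]
tcp_rot: [3.141, -0.0, 1.575]
contact_force: [0.9, -0.3, -0.3]
opening: 0.998
```

```bash
python3 -c "
from h import *
rel([510,15.3,150],np.pi/2);print(sense()['qpos'])"
```

```text
t 1.9 pos [410.3 224.1 231.6] rpy [180.   -0.   90.3] op 0.998 F [ 0.9 -0.3 -0.3]
shift tool [-209.2   98.7   81.6] turn [ 0.  -0.   0.3]
[ 4.96606572e-01  1.04041550e-01  1.95799523e+00 -3.57057539e-05
  1.07873044e+00  4.92131034e-01]
```

Request:
servo_tool(
  rows=[
    [85, [-42, 20, 0], [0, 0, 0]],
    [85, [-42, 20, 0], [0, 0, 0]],
    [85, [-42, 20, 0], [0, 0, 0]],
    [85, [-42, 20, 20], [0, 0, 0]],
    [85, [-41, 18, 30], [0, 0, 0]],
    [85, [0, 0, 30], [0, 0, 0]],
    [85, [0, 0, 0], [0, 0, 0]],
  ],
)

```text
clock: 2.78
eef_pos: [508.0, 16.8, 149.6]
tcp_rot: [-3.137, 0.0, 1.579]
contact_force: [0.2, 0.2, -0.2]
opening: 0.994
```

```bash
python3 -c "
from h import *
rel([510,15.3,27],np.pi/2)
look('wrist',['green_cup_center','marble_center'],'w1.png')
try: fit('wrist','green_cup_center',28,0,80,[510,15])
except Exception as e: print(e)
"
```

```text
t 2.77 pos [508.   16.8 149.6] rpy [-179.7    0.    90.5] op 0.994 F [ 0.2  0.2 -0.2]
shift tool [ -1.6   2.5 122.5] turn [-0.3  0.   0.5]
wrist green_cup_center 0.9 [515.6  -0.8  56.1]
wrist marble_center 0.91 [520.2  18.2  30. ]
wrist green_cup_center [514.5  14.2] 0.013
```

View pics/w1.png

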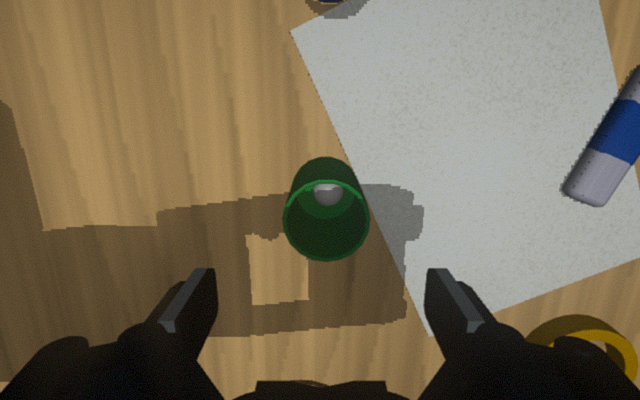

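The wrist view shows the cup centred between the fingers (column 326 against a finger midpoint of about 321), with the marble at (328,192). I'll descend around it.

Request:
servo_tool(
  rows=[
    [85, [-2, 4, 15], [-0.3, 0, -0.4]],
    [85, [0, 0, 25], [0, 0, 0]],
    [85, [0, 0, 25], [0, 0, 0]],
    [85, [0, 0, 25], [0, 0, 0]],
    [85, [0, 0, 20], [0, 0, 0]],
    [85, [0, 0, 15], [0, 0, 0]],
    [85, [0, 0, 0], [0, 0, 0]],
  ],
)

```text
clock: 3.85
eef_pos: [513.5, 15.5, 25.3]
tcp_rot: [3.138, 0.0, 1.587]
contact_force: [-0.4, 0.4, 0.4]
opening: 0.992
```

Request:
servo_tool(
  rows=[
    [65, [0, 0, 0], [0, 0, 0]],
    [60, [0, 0, 0], [0, 0, 0]],
    [50, [0, 0, 0], [0, 0, 0]],
    [45, [0, 0, 0], [0, 0, 0]],
    [45, [0, 0, 0], [0, 0, 0]],
    [45, [0, 0, 0], [0, 0, 0]],
  ],
  force=40,
)

```text
clock: 4.6
eef_pos: [514.2, 15.4, 27.1]
tcp_rot: [3.136, 0.0, 1.587]
contact_force: [-2.8, -0.2, 5.3]
opening: 0.634
```

```bash
python3 -c "
from h import *
rel([512,15,174],np.pi/2);print(sense()['qpos'])"
```

```text
t 4.6 pos [514.2  15.4  27.1] rpy [179.7   0.   90.9] op 0.634 F [-2.8 -0.2  5.3]
shift tool [  -0.4   -1.4 -146.9] turn [ 0.3 -0.   0.9]
[ 2.70567251e-02  4.76056859e-01  2.01644673e+00 -1.09223407e-04
  6.43606240e-01  1.10099988e-02]
```

Gripped: the opening stopped at about 54–56 mm. Lifting.

Request:
servo_tool(
  rows=[
    [45, [0, 0, 0], [0, 0, 0]],
    [45, [0, 0, -5], [0, 0, 0]],
    [45, [0, 0, -15], [0, 0, 0]],
    [45, [0, 0, -25], [0, 0, 0]],
    [45, [0, 0, -30], [0, 0, 0]],
    [45, [0, 0, -35], [0, 0, 0]],
    [45, [0, 0, -30], [0, 0, 0]],
    [45, [0, 0, -20], [0, 0, 0]],
  ],
)

```text
clock: 5.6
eef_pos: [513.9, 15.4, 189.0]
tcp_rot: [3.134, 0.0, 1.587]
contact_force: [-0.1, -0.6, -1.2]
opening: 0.635
```

```bash
python3 -c "
from h import *
rel([512,15,174],np.pi/2);print(sense()['qpos'])
look('scene',['green_cup_center'],'s2.png');i=cv2.imread('pics/s2.png')[80:330,200:520];cv2.imwrite('pics/s2c.png',i)"
```

```text
t 5.6 pos [513.9  15.4 189. ] rpy [179.5   0.   90.9] op 0.635 F [-0.1 -0.6 -1.2]
shift tool [-0.4 -2.  15. ] turn [ 0.5 -0.   0.9]
[ 2.71262818e-02  2.25252075e-01  1.91577597e+00 -1.24942960e-04
  9.92581372e-01  1.10325636e-02]
scene green_cup_center 0.67 [530.2  33.  195.4]
```

View pics/s2c.png

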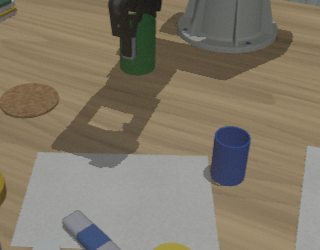

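The crop shows the cup upright in the gripper, clear of the table; the blue cup hasn't moved. Now I'll tilt it smoothly by 40°, mouth outward.

Request:
servo_tool(
  rows=[
    [45, [0, 0, 0], [3, 0, 0]],
    [45, [0, 0, 0], [5, 0, 0]],
    [45, [0, 0, 0], [6, 0, 0]],
    [45, [0, 0, 0], [6, 0, 0]],
    [45, [0, 0, 0], [6, 0, 0]],
    [45, [0, 0, 0], [6, 0, 0]],
    [45, [0, 0, 0], [5, 0, 0]],
    [45, [0, 0, 0], [3.5, 0, 0]],
  ],
)

```text
clock: 6.7
eef_pos: [513.3, 15.4, 185.2]
tcp_rot: [-2.437, 0.0, 1.587]
contact_force: [-0.0, -0.8, -1.4]
opening: 0.633
```

Request:
servo_tool(
  rows=[
    [45, [0, 0, 0], [0, 0, 0]],
    [45, [0, 0, 0], [0, 0, 0]],
    [45, [0, 0, 0], [0, 0, 0]],
    [45, [0, 0, 0], [0, 0, 0]],
    [45, [0, 0, 0], [0, 0, 0]],
    [45, [0, 0, 0], [0, 0, 0]],
    [45, [0, 0, 0], [0, 0, 0]],
    [45, [0, 0, 0], [0, 0, 0]],
  ],
)

```text
clock: 7.7
eef_pos: [513.4, 15.4, 186.2]
tcp_rot: [-2.44, 0.0, 1.587]
contact_force: [0.2, 0.2, -1.1]
opening: 0.634
```

```bash
python3 -c "
from h import *
rel([512,15,174],np.pi/2);print(sense()['qpos'])
look('scene',['green_cup_center'],'s3.png');i=cv2.imread('pics/s3.png')[40:290,200:520];cv2.imwrite('pics/s3c.png',cv2.resize(i,None,fx=2,fy=2))"
```

```text
t 7.7 pos [513.4  15.4 186.2] rpy [-139.8    0.    90.9] op 0.634 F [ 0.2  0.2 -1.1]
shift tool [-0.4  6.9 10.2] turn [-40.2   0.3   0.9]
[0.02377732 0.63944368 1.46515268 0.00496529 1.73861692 0.00667387]
scene green_cup_center 0.84 [523.3  33.4 189.7]
```

View pics/s3c.png

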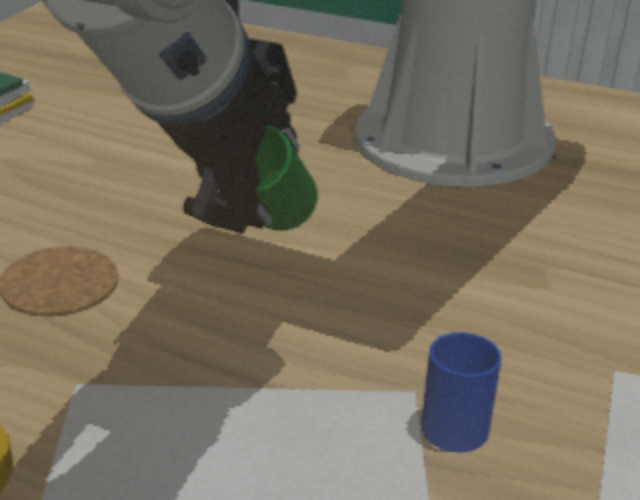

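The cup at about (285,180) in the crop is tilted with the tool, at roughly 40°. I'll hold another 1.25 s, then level it.

Request:
servo_tool(
  rows=[
    [45, [0, 0, 0], [0, 0, 0]],
    [45, [0, 0, 0], [0, 0, 0]],
    [45, [0, 0, 0], [0, 0, 0]],
    [45, [0, 0, 0], [0, 0, 0]],
    [45, [0, 0, 0], [0, 0, 0]],
    [45, [0, 0, 0], [0, 0, 0]],
    [45, [0, 0, 0], [0, 0, 0]],
    [45, [0, 0, 0], [0, 0, 0]],
  ],
)

```text
clock: 8.8
eef_pos: [513.4, 15.4, 186.3]
tcp_rot: [-2.44, 0.0, 1.587]
contact_force: [0.3, 0.1, -1.3]
opening: 0.635
```

Request:
servo_tool(
  rows=[
    [45, [0, 0, 0], [0, 0, 0]],
    [45, [0, 0, 0], [0, 0, 0]],
    [45, [0, 0, 0], [-3, 0, 0]],
    [45, [0, 0, 0], [-5, 0, 0]],
    [45, [0, 0, 0], [-6, 0, 0]],
    [45, [0, 0, 0], [-6, 0, 0]],
    [45, [0, 0, 0], [-6, 0, 0]],
    [45, [0, 0, 0], [-6, 0, 0]],
  ],
)

```text
clock: 9.8
eef_pos: [513.4, 15.4, 186.7]
tcp_rot: [-3.002, 0.0, 1.587]
contact_force: [0.3, 0.6, -1.5]
opening: 0.635
```

Request:
servo_tool(
  rows=[
    [45, [0, 0, 0], [-5, 0, 0]],
    [45, [0, 0, 0], [-3, 0, 0]],
    [45, [0, 0, 0], [0, 0, 0]],
  ],
)

```text
clock: 10.18
eef_pos: [512.4, 15.4, 186.6]
tcp_rot: [-3.138, 0.0, 1.587]
contact_force: [-0.5, 0.5, -0.9]
opening: 0.637
```

```bash
python3 -c "
from h import *
rel([489,-244.5,150],np.pi/2);print(sense()['qpos'])"
```

```text
t 10.18 pos [512.4  15.4 186.6] rpy [-179.8    0.    90.9] op 0.637 F [-0.5  0.5 -0.9]
shift tool [-259.5  -27.5   36.8] turn [-0.2  0.   0.9]
[2.71052752e-02 2.32086433e-01 1.91273530e+00 1.65051539e-06
 1.00071975e+00 1.09016071e-02]
```

Request:
servo_tool(
  rows=[
    [45, [-15, -2, 0], [0, 0, 0]],
    [45, [-35, -4, 0], [0, 0, 0]],
    [45, [-45, -5, 0], [0, 0, 0]],
    [45, [-50, -5, 0], [0, 0, 0]],
    [45, [-50, -5, 5], [0, 0, 0]],
    [45, [-40, -4, 10], [0, 0, 0]],
    [45, [-24, -3, 15], [0, 0, 0]],
    [45, [0, 0, 10], [0, 0, 0]],
  ],
)

```text
clock: 11.18
eef_pos: [488.8, -246.3, 145.4]
tcp_rot: [-3.137, -0.0, 1.584]
contact_force: [1.2, 1.1, -1.6]
opening: 0.634
```

Request:
servo_tool(
  rows=[
    [45, [0, 0, 10], [0, 0, 0]],
    [45, [0, 0, 15], [0, 0, 0]],
    [45, [0, 0, 15], [0, 0, 0]],
    [45, [0, 0, 15], [0, 0, 0]],
    [45, [0, 0, 10], [0, 0, 0]],
    [45, [0, 0, 5], [0, 0, 0]],
    [45, [0, 0, 0], [0, 0, 0]],
  ],
)

```text
clock: 12.05
eef_pos: [489.1, -244.0, 76.2]
tcp_rot: [-3.138, -0.0, 1.587]
contact_force: [0.8, 0.1, -1.1]
opening: 0.631
```

```bash
python3 -c "
from h import *
rel([487.5,-244.5,33],np.pi/2)
look('wrist',['green_cup_center','cork_top','marble_center'],'w4.png')
fit('wrist','cork_top',60,0,6,[487,-244])
look('scene',['green_cup_center'],'s4.png');i=cv2.imread('pics/s4.png')[80:280,120:440]
cv2.imwrite('pics/c4.png',cv2.vconcat([cv2.imread('pics/w4.png')[::2,::2],i]))"
```

```text
t 12.05 pos [ 489.1 -244.    76.2] rpy [-179.8   -0.    90.9] op 0.631 F [ 0.8  0.1 -1.1]
shift tool [-0.5 -1.5 43.2] turn [-0.2 -0.   0.9]
wrist green_cup_center 0.93 [ 491.8 -248.5  108.2]
wrist cork_top 0.74 [ 487.5 -224.7    7. ]
wrist marble_center 0.61 [ 494.1 -255.9   78.4]
wrist cork_top [ 490.3 -245.5] 0.241
scene green_cup_center 0.95 [ 502.7 -222.8   90. ]
```

View pics/c4.png

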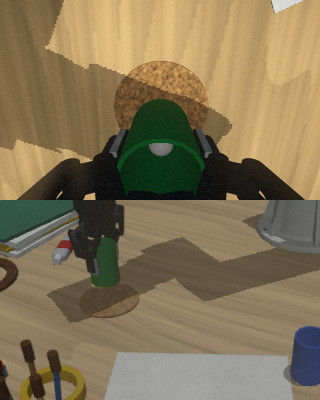

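The views show the cup upright over the cork with the marble inside at (160,148). I'll lower it slowly; contact should come at TCP z≈33.

Request:
servo_tool(
  rows=[
    [45, [0, -1, 12], [0, 0, 0]],
    [45, [0, 0, 12], [0, 0, 0]],
    [45, [0, 0, 8], [0, 0, 0]],
    [45, [0, 0, 4], [0, 0, 0]],
    [45, [0, 0, 3], [0, 0, 0]],
    [45, [0, 0, 1], [0, 0, 0]],
    [45, [0, 0, 0], [0, 0, 0]],
  ],
)

```text
clock: 13.28
eef_pos: [488.2, -244.1, 36.5]
tcp_rot: [-3.138, 0.0, 1.587]
contact_force: [-0.1, -0.1, -1.6]
opening: 0.633
```

Request:
servo_tool(
  rows=[
    [45, [0, 0, 1], [0, 0, 0]],
    [45, [0, 0, 1], [0, 0, 0]],
    [45, [0, 0, 1], [0, 0, 0]],
    [45, [0, 0, 0], [0, 0, 0]],
  ],
)

```text
clock: 13.78
eef_pos: [488.0, -244.0, 33.4]
tcp_rot: [-3.138, -0.0, 1.587]
contact_force: [0.2, -0.6, -1.5]
opening: 0.638
```

Request:
servo_tool(
  rows=[
    [45, [0, 0, 0.7], [0, 0, 0]],
    [45, [0, 0, 0.7], [0, 0, 0]],
    [45, [0, 0, 0], [0, 0, 0]],
  ],
)

```text
clock: 14.15
eef_pos: [488.0, -244.1, 33.2]
tcp_rot: [-3.138, 0.0, 1.587]
contact_force: [-5.5, 2.4, 16.1]
opening: 0.63
```

Contact is made (Fz went from −1.5 to +16 N). Releasing gently.

Request:
servo_tool(
  rows=[
    [54, [0, 0, -0.5], [0, 0, 0]],
    [58, [0, 0, 0], [0, 0, 0]],
    [62, [0, 0, 0], [0, 0, 0]],
    [70, [0, 0, 0], [0, 0, 0]],
    [80, [0, 0, 0], [0, 0, 0]],
    [85, [0, 0, 0], [0, 0, 0]],
    [85, [0, 0, 0], [0, 0, 0]],
    [85, [0, 0, 0], [0, 0, 0]],
  ],
  force=20,
)

```text
clock: 15.15
eef_pos: [488.0, -244.1, 32.5]
tcp_rot: [-3.138, 0.0, 1.587]
contact_force: [0.4, 0.2, 0.7]
opening: 0.995
```

```bash
python3 -c "
from h import *
rel([488,-244.5,33],np.pi/2)
look('wrist',['green_cup_center','marble_center'],'w5.png')
fit('wrist','green_cup_center',28,6,86,[487,-244])"
```

```text
t 15.15 pos [ 488.  -244.1   32.5] rpy [-179.8    0.    90.9] op 0.995 F [0.4 0.2 0.7]
shift tool [-0.4 -0.  -0.5] turn [-0.2  0.   0.9]
wrist green_cup_center 0.96 [ 489.6 -252.3   64. ]
wrist marble_center 0.9 [ 494.9 -258.1   35.4]
wrist green_cup_center [ 488.3 -245.8] 0.049
```

View pics/w5.png

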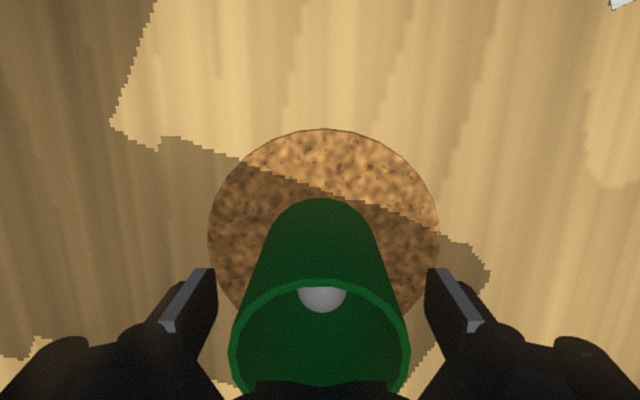

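The cup stands free between the open fingers, centred on the cork, with the marble inside at (322,298). Retreating straight up.

Request:
servo_tool(
  rows=[
    [85, [0, 0, -8], [0, 0, 0]],
    [85, [0, 0, -15], [0, 0, 0]],
    [85, [0, 0, -25], [0, 0, 0]],
    [85, [0, 0, -40], [0, 0, 0]],
    [85, [0, 0, -40], [0, 0, 0]],
    [85, [0, 0, -40], [0, 0, 0]],
    [85, [0, 0, -20], [0, 0, 0]],
    [85, [0, 0, 0], [0, 0, 0]],
  ],
)

```text
clock: 16.35
eef_pos: [489.7, -244.5, 223.1]
tcp_rot: [3.141, 0.002, 1.587]
contact_force: [-0.1, 0.3, -0.7]
opening: 0.995
```

```bash
python3 -c "
from h import *
rel([488,-244.5,220],np.pi/2)
look('wrist',['green_cup_center','marble_center'],'w6.png')
fit('wrist','green_cup_center',28,6,86,[487,-244]);fit('wrist','cork_top',60,0,6,[487,-244])
look('scene',['green_cup_center','blue_cup_center'],'s6.png')
fit('scene','green_cup_center',28,6,86,[487,-244]);fit('scene','blue_cup_center',28,0,80,[511,182])
cv2.imwrite('pics/c6.png',cv2.vconcat([cv2.imread('pics/w6.png')[::2,::2],cv2.imread('pics/s6.png')[80:280,120:440]]))"
```

```text
t 16.35 pos [ 489.7 -244.5  223.1] rpy [1.80e+02 1.00e-01 9.09e+01] op 0.995 F [-0.1  0.3 -0.7]
shift tool [ 0.1 -1.7  3.1] turn [0.  0.1 0.9]
wrist green_cup_center 0.55 [ 486.7 -254.4   51.8]
wrist marble_center 0.65 [ 492.4 -253.8   31. ]
wrist green_cup_center [ 485.5 -243.2] 0.046
wrist cork_top [ 487.2 -243.7] 0.036
scene green_cup_center 0.95 [ 500.8 -230.    54.5]
scene blue_cup_center 0.68 [530.9 184.6  51.4]
scene green_cup_center [ 485.2 -244.1] 0.048
scene blue_cup_center [512.2 182.2] 0.042
```

View pics/c6.png

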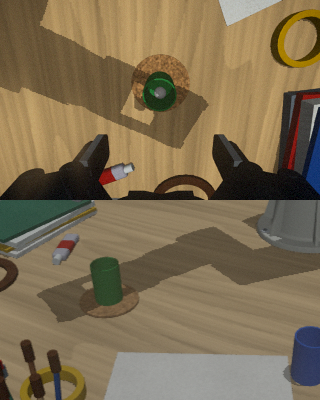

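The cup stands upright on the cork at about (160,92), with the marble inside and the gripper clear.

```bash
python3 -c "
from rig import sign_off;print(sign_off())"
```

```text
the job is handed in; nothing more can be done
None
```

The job is done and handed in at about 16.5 s on the robot's clock. I gripped the green cup from above and lifted it about 16 cm. I tilted it 40° and held it there for just over two seconds, then levelled it and set it down on the cork pad before letting go and backing off.

**Last checks:**
- **Cup:** it stands upright on the cork, about 2 mm from the pad's centre.
- **Marble:** it is inside the cup.
- **Blue cup:** it sits within about 1 mm of where it started.
- **Gripper:** it is open and clear, with the TCP (fingertips) at 223 mm.

No check failed. The only disagreement was before the grasp: the wrist view put the green cup's x about 4 mm from the fixed cameras, so I aimed between the two readings, within the jaw clearance. The 40° is the measured tool angle; I checked the cup itself only by eye in one picture, where it was tilted along with the tool.

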